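# Scan a gift box into stock

## Robot

A 7-joint arm with a two-finger parallel gripper is mounted at the origin on the work surface. World frame = base frame: x ahead of the robot, y to its left, z up, the work surface at z = 0. Lengths are in m, angles in rad, forces in N, time in s.
With the tool pointing down it reaches from about 0.425 to 0.875 m from the base axis. Payload 4.7 kg.
Tool frame: the origin (TCP) lies at the very end of the fingers, on their centre line; the grasp point (between the pads) lies 19 mm behind it (ctrl.grasp_offset is the distance from the TCP to the grasp point, in m); z points along the fingers, y is the direction in which the jaws open and shut (so a half turn about z gives the same grasp; the last joint's range is limited). The gripper opens to 87 mm and grips with 3 to 60 N. Pads are 19 mm wide; open, the fingers measure 117 mm over their backs; the gripper's body (75 mm by 190 mm) begins 51 mm behind the grasp point.
Start: joints at [-1.13, 0.321, -0.07, 1.45, 0.023, 1.371, -0.057], TCP at [0.269, 0.592, 0.223] pointing down, gripper open.
Joint ranges: [-2.86, 2.86], [-0.3, 2.09], [-1.38, 1.24], [0.06, 2.45], [-1.56, 4.7], [0.09, 2.05], [-2.69, 2.69]. Speed limits (rad/s): [2.57, 2.57, 3.14, 3.14, 3.14, 3.14, 3.14].

## Interface

Orientations are given as a rotation vector (axis times angle).
In Python, from bench import ctrl gives the robot as it stands.
- The arm moves only by the shell command python3 -m creep 'ROWS' [FORCE]. ROWS is JSON, a list that holds one entry, the list of rows, each a list of 7 numbers: the opening, from 0 (shut) to 1 (fully open), then the shift along the tool's x, y, z in mm, then the turn, a rotation vector about the tool's x, y, z in rad. In form: [[[grip, dx, dy, dz, rx, ry, rz], ...]]. A call has 1 to 5 rows; each row is the pose to reach, as a shift and turn from the pose commanded when the call began, along the tool's axes at that moment; what a row does not reach only later rows make up. A row lasts 1/10 s, in which the tool goes at most 50 mm and 8.59 degrees, less where a joint would pass 70% of its speed; a pose out of reach is approached as far as the arm can. A call with a gripper value outside its range is refused whole. The fingers move at their own pace and stop on an object; FORCE is the grip in N (left out, the last holds). Time passes only in rows, so rows that repeat a pose let the fingers close. It gives the time, the measured TCP pose, the force and the opening at its end, in the units of the state.
- ctrl.get_state(): the state, without advancing time (a new reading comes with each control period).
- ctrl.get_image(name): name is "side" or "top"; returns the picture (420x560x3 uint8, red, green, blue); there is no depth.
- ctrl.camera_params(name): a dict with "K" (3x3 intrinsics, pixels), "pose" (4x4, takes a point from camera to world coordinates). Camera axes: x right, y down, z forward; pixel columns grow to the right and rows downward; lengths in m; the calibration is good to about 2 mm. A picture is of the moment at which its call begins. camera_params takes no time and is no camera call.
- ctrl.close_job(): hands the job in, once; it reports no verdict.
The state is a dict: "time": time; "joint_positions": joint angles; "qd": joint speeds; "joint_torque": joint torques, N m; "position": TCP position; "tool_rot": TCP orientation; "ft_force": force on the tool from outside, world axes, zero at the start; "torque": the same for the moment, N m; "grip_width": opening from 0.0 (shut) to 1.0 (fully open).
Only numpy, scipy, OpenCV 4.12 (cv2) and the standard library are available. Lean on these libraries where they do the work, as an engineer would, in place of code of your own. Each camera call takes 0.05 s, during which the arm holds its last target. There are 200 camera calls.

## Task

The code sticker on the lid of the closed round red gift box is hidden under a slim puzzle box: push the puzzle box aside until the sticker is well clear of it, leaving the puzzle box lying flat on the lid. Then take the hand scanner from its cradle, aim its window at the middle of the sticker from about 8 cm away, hold it there steadily for two seconds, and lay it gently back in the cradle the same way round as before. Leave the mugs, the remote control and the bottle where they are.

Things in the scene. Friction and masses are not known exactly. Their poses are not given: they have to be found in the camera images.
- giftbox: Closed round red gift box, 300 mm across and 110 mm high, heavy: it does not move. Origin at the centre of its underside, on the table; the flat lid's top is 110 mm above it.
- sticker: Round white paper sticker, 40 mm across and under 1 mm thick, with a 24 mm square black code in its middle, stuck flat on the lid within 40 mm of the lid's centre. At the start it is wholly hidden under the puzzle box. Origin at its centre, on the lid's top; z up.
- puzzle: Slim cardboard puzzle box, loose on the lid, about 0.16 kg: 90 mm along its x, 120 mm along its y, 24 mm high, green and white on top; slides when pushed low on a side. Origin at the centre of its underside; z up. The sticker is well clear when its centre is at least 25 mm outside one of the box's sides (over 70 mm from its origin along its x, or 85 mm along its y).
- scanner: Black bar-shaped hand scanner, about 0.18 kg, lying loose in the cradle. Handle 130 mm long (x -65 to 65 mm), 32 mm wide (y), 30 mm high (z 0 to 30 mm). At its +x end a head, 46 mm wide and bent 45 degrees down, hangs past the cradle's end: it reaches 100 mm ahead of the origin and 18 mm below it. Origin at the centre of the handle's underside, x towards the head, z up.
- scanner_window (a point): Centre of the scanner's dark flat window, on the head's face, 88 mm ahead of and 5 mm below the scanner's origin. Its own x axis is the line of sight, straight out of the window: forwards and 45 degrees down when the handle is level; y is the scanner's y.
- cradle: Grey scanner cradle, does not move. Foot 120 x 90 x 8 mm; 24 mm wide spine; two saddles, floors 45 mm high, cheeks to 57 mm with 46 mm between them, at x -60 to -38 and 30 to 44 mm; room for fingers between the saddles. Origin on the table under its middle; x is the way the scanner's head lies. Laid back, the scanner's origin is 45 mm above it, 12 mm off at most, same x.
- mug_a: White ceramic mug, bystander, 84 mm across and 95 mm high, handle on its +y side; origin at the centre of its underside. It stands to one side of the gift box and the cradle to the other, either way round.
- mug_b: White ceramic mug like the other, bystander, beyond the gift box.
- remote: Black remote control, bystander, 165 x 46 x 18 mm, lying on the table near the robot; origin at the centre of its underside, x along its length.
- bottle: Clear water bottle, bystander, 64 mm across and 200 mm high, beyond the gift box; origin at the centre of its underside.
- scanner_grip (a point): Where to take the scanner: across the 32 mm wide handle from above, between the cradle's saddles, near its balance. 5 mm ahead of and 15 mm above the scanner's origin, at the handle's mid height; axes as the scanner's.
Not all that is in view belongs to the job. What is meant by the puzzle is not purple or turquoise, and is the smaller of those in its own colour.

How it is judged:
By the outcome, as a careful person would: the job done as asked, in the order asked, and still so for the second after the job is handed in, with the robot touching nothing.
It also fails if it takes over 72 s, if anything falls off the work surface, if the arm or the gripper's body presses on something with over 40 N, if the wrist force passes 120 N, or if a joint passes its speed limit or range.

## Working session

There is one attempt and no reset: what is moved stays moved. The work goes in short steps, Python scripts to look and compute and a shell command to move; the robot and the scene stay as the last step left them, time stands still between calls to the robot, and variables do not carry over. Pictures are saved under pics/ and viewed, about 8 in all and at most 12, crops included, and the job is handed in when it is done.

```bash
ls; mkdir -p pics; python3 - <<'E'
from bench import ctrl
import cv2,numpy as np
np.set_printoptions(precision=4,suppress=True)
for n in("top","side"):
    im=ctrl.get_image(n); cv2.imwrite(f"pics/{n}0.png",cv2.resize(im[:,:,::-1],(784,588),interpolation=cv2.INTER_CUBIC)); np.save(f"pics/{n}0.npy",im)
    p=ctrl.camera_params(n);print(n,p["K"],p["pose"])
print(ctrl.get_state(),ctrl.grasp_offset)
E
```

```text
pics
top [[383.8928   0.     281.8387]
 [  0.     383.8928 211.3033]
 [  0.       0.       1.    ]] [[-0.02   -0.9848  0.1726  0.3562]
 [-0.9996  0.0228  0.0141  0.0218]
 [-0.0179 -0.1722 -0.9849  1.2897]
 [ 0.      0.      0.      1.    ]]
side [[402.9786   0.     280.3884]
 [  0.     402.9786 203.8193]
 [  0.       0.       1.    ]] [[ 0.8825 -0.2488  0.3991  0.1485]
 [-0.4703 -0.463   0.7513 -0.7544]
 [-0.0021 -0.8507 -0.5256  0.654 ]
 [ 0.      0.      0.      1.    ]]
{'time': 0.1, 'joint_positions': array([-1.1299,  0.3217, -0.0701,  1.4515,  0.0226,  1.3708, -0.0569]), 'qd': array([ 0.0007, -0.0034,  0.0006, -0.0018, -0.    ,  0.0002,  0.0007]), 'joint_torque': array([ -0.0004, -49.2571,  -0.406 , -31.3401,  -0.064 ,   0.0395,
         0.0001]), 'position': array([0.2689, 0.5913, 0.2216]), 'tool_rot': array([-0.6652, -3.0701,  0.0025]), 'ft_force': array([ 1.046 ,  0.48  , -0.9482]), 'torque': array([-0.0311,  0.0191,  0.012 ]), 'grip_width': 0.9987506437468465} 0.0187
```

View pics/top0.png

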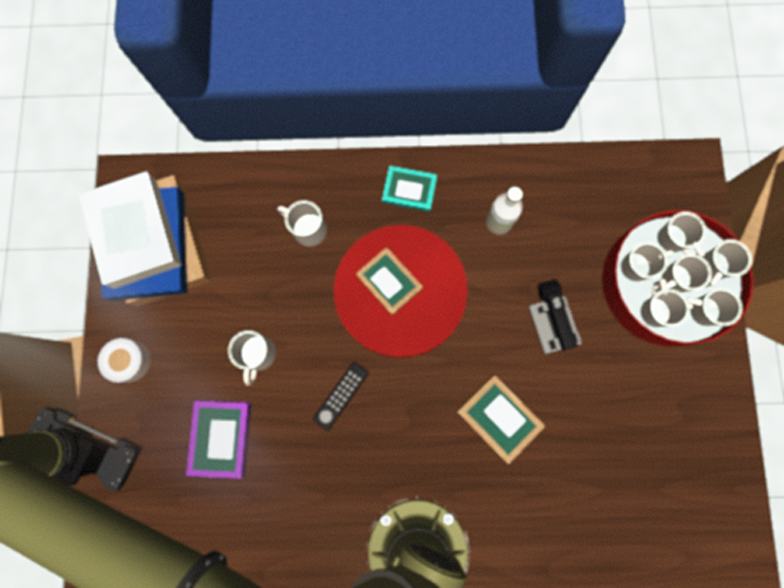

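View pics/side0.png

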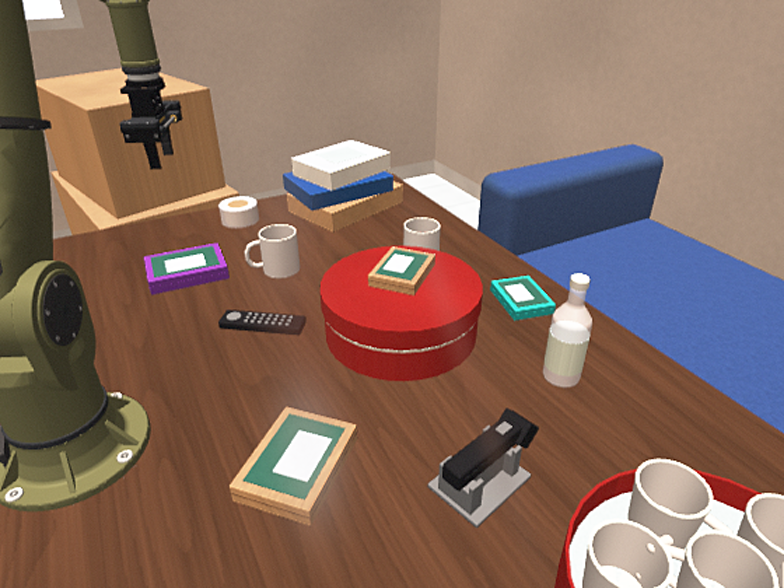

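```bash
cat > h.py <<'E'
import numpy as np,cv2
from bench import ctrl
from scipy.spatial.transform import Rotation as R
np.set_printoptions(precision=4,suppress=True)
def ray(n,uv,z):
    "pixel(s) -> world point on plane z"
    p=ctrl.camera_params(n);K,T=p["K"],np.array(p["pose"])
    uv=np.atleast_2d(uv).astype(float)
    d=np.c_[uv,np.ones(len(uv))]@np.linalg.inv(K).T@T[:3,:3].T
    return T[:3,3]+d*((z-T[2,3])/d[:,2])[:,None]
def proj(n,P):
    p=ctrl.camera_params(n);T=np.array(p["pose"])
    c=(np.atleast_2d(P)-T[:3,3])@T[:3,:3]@np.array(p["K"]).T
    return c[:,:2]/c[:,2:]
def blob(mask,seed,k=3):
    m=cv2.morphologyEx(mask.astype(np.uint8),cv2.MORPH_CLOSE,np.ones((k,k)))
    _,l=cv2.connectedComponents(m); return (l==l[seed[1],seed[0]]).astype(np.uint8)
E
python3 - <<'E'
from h import *
im=np.load("pics/top0.npy").astype(int);r,g,b=im[...,0],im[...,1],im[...,2]
red=(r>110)&(g<60)&(b<60)
m=blob(red,(int(440/1.4),int(300/1.4)))
c=max(cv2.findContours(m,0,1)[0],key=cv2.contourArea)[:,0]
hull=cv2.convexHull(c)
e=cv2.fitEllipse(hull);print("lid",e)
W=ray("top",hull[:,0],.110)
(cx,cy),rad=cv2.minEnclosingCircle(W[:,:2].astype(np.float32));print("lid circ",cx,cy,rad)
# puzzle = hole in red
roi=np.zeros_like(m);cv2.fillConvexPoly(roi,hull,1);roi=cv2.erode(roi,np.ones((7,7)))
pm=(roi>0)&~red
pc=max(cv2.findContours(pm.astype(np.uint8),0,1)[0],key=cv2.contourArea)[:,0]
q=ray("top",pc,.134);print("puz rect",cv2.minAreaRect(q[:,:2].astype(np.float32)))
for nm,uv,z in[("muga rim",(251,351),.095),("mugb rim",(304,219),.095),("bottle cap",(515,194),.2),("rem1",(357,367),.018),("rem2",(323,420),.018)]:
    print(nm,ray("top",np.array(uv)/1.4,z))
s=im[185:270,360:430].astype(np.uint8)[:,:,::-1];a=cv2.resize(s,None,fx=5,fy=5,interpolation=cv2.INTER_CUBIC)
im2=np.load("pics/side0.npy");s2=im2[280:380,300:390][:,:,::-1];c2=cv2.resize(s2,None,fx=4.25,fy=4.25,interpolation=cv2.INTER_CUBIC)
o=np.zeros((430,760,3),np.uint8);o[:425,:350]=a;o[:425,360:360+382]=c2[:425,:382];cv2.imwrite("pics/crop1.png",o)
E
```

```text
lid ((285.701904296875, 207.2982940673828), (95.31281280517578, 97.03233337402344), 87.7663803100586)
lid circ 0.5792039036750793 0.026727646589279175 0.15260709822177887
puz rect ((0.5947152972221375, 0.05097700282931328), (0.12732793390750885, 0.09718604385852814), 40.630741119384766)
muga rim [[0.4483 0.3613 0.095 ]]
mugb rim [[0.7516 0.2457 0.095 ]]
bottle cap [[ 0.7604 -0.2222  0.2   ]]
rem1 [[0.4113 0.1318 0.018 ]]
rem2 [[0.2912 0.2116 0.018 ]]
```

View pics/crop1.png

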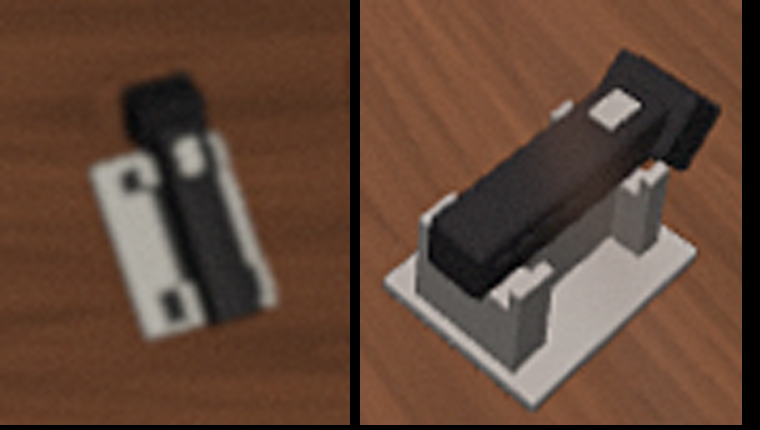

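```bash
cat >> h.py <<'E'
def go(p,xang,pitch=0.):
    "shift(mm)/turn to TCP p, tool down with tool x at world angle xang (deg)"
    s=ctrl.get_state();R0=R.from_rotvec(s["tool_rot"])
    R1=R.from_euler("z",xang,degrees=True)*R.from_euler("x",180,degrees=True)
    d=R0.inv().apply(np.array(p)-s["position"])*1000
    t=(R0.inv()*R1).as_rotvec()
    print("pos",s["position"],"t",s["time"],"F",s["ft_force"],"w",s["grip_width"],"\n ->",d.round(1),t.round(4))
E
python3 - <<'E'
from h import *
go((.536,.119,.2),130.6)
E
```

```text
pos [0.2689 0.5913 0.2216] t 0.1 F [ 1.046   0.48   -0.9482] w 0.9987506437468465 
 -> [-438.6 -319.3   22.2] [-0.0016  0.0005  0.4354]
```

```bash
python3 -m creep '[[[0.5,-439,-319,0,0,0,0.435],[0.5,-439,-319,0,0,0,0.435],[0.5,-439,-319,0,0,0,0.435],[0.5,-439,-319,0,0,0,0.435],[0.5,-439,-319,0,0,0,0.435]]]'; python3 -c "
from h import *
go((.536,.119,.2),130.6)"
```

```text
time: 0.6
position: [0.3929, 0.3721, 0.2222]
tool_rot: [-1.312, -2.854, 0.001]
ft_force: [1.2, -0.4, 0.6]
grip_width: 0.63
pos [0.3929 0.3721 0.2222] t 0.6 F [ 1.2494 -0.3509  0.5893] w 0.629722680159408 
 -> [-285.3  -56.2   22.2] [-0.0004  0.      0.0005]
```

```bash
python3 -m creep '[[[0.5,-285,-56,0,0,0,0],[0.5,-285,-56,0,0,0,0],[0.5,-285,-56,0,0,0,0],[0.5,-285,-56,0,0,0,0],[0.5,-285,-56,0,0,0,0]]]';  python3 -m creep '[[[0.5,-40,-8,20,0,0,0],[0.5,-40,-8,20,0,0,0],[0.5,-40,-8,20,0,0,0],[0.5,-40,-8,20,0,0,0]]]'; python3 -c "
from h import *
go((.536,.119,.118),130.6)"
```

```text
time: 1.1
position: [0.5159, 0.1547, 0.2224]
tool_rot: [-1.312, -2.854, -0.0]
ft_force: [0.9, -0.5, 0.2]
grip_width: 0.501
time: 1.5
position: [0.5349, 0.1227, 0.2025]
tool_rot: [-1.309, -2.855, -0.001]
ft_force: [0.0, -0.1, 0.6]
grip_width: 0.503
pos [0.5349 0.1227 0.2025] t 1.5 F [ 0.0239 -0.1499  0.5518] w 0.502717599823999 
 -> [-3.6 -1.6 84.5] [ 0.0001 -0.0009  0.0025]
```

```bash
python3 -m creep '[[[0.5,-4,-2,40,0,0,0],[0.5,-4,-2,70,0,0,0],[0.5,-4,-2,84,0,0,0],[0.5,-4,-2,84,0,0,0],[0.5,-4,-2,84,0,0,0]]]'; python3 - <<'E'
from h import *
go((.536,.119,.118),130.6)
im=ctrl.get_image("side");cv2.imwrite("pics/s2.png",cv2.resize(im[130:330,190:430,::-1],(720,600),interpolation=cv2.INTER_CUBIC))
E
```

```text
time: 2.0
position: [0.5371, 0.1179, 0.1198]
tool_rot: [1.31, 2.854, 0.002]
ft_force: [0.5, 0.3, 0.9]
grip_width: 0.501
pos [0.5371 0.1179 0.1198] t 2.0 F [0.5345 0.3259 0.9217] w 0.5010776935668534 
 -> [ 1.6 -0.1  1.8] [0.0016 0.0004 0.0019]
```

View pics/s2.png

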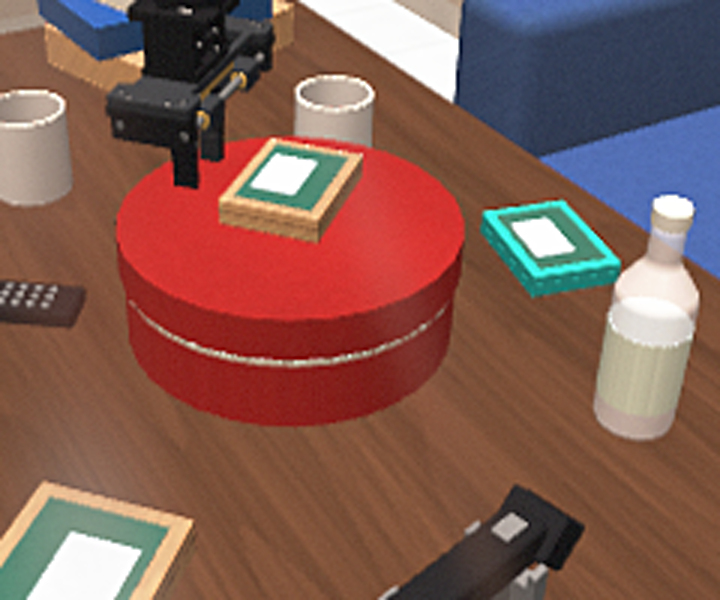

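The fingers sit on the lid beside the puzzle's near long side, with a small gap: fingers around (195,165), puzzle around (290,190). Now I'll push.

```bash
python3 -m creep '[[[0.5,-10,0,1,0,0,0],[0.5,-20,0,1,0,0,0],[0.5,-28,0,1,0,0,0],[0.5,-35,0,1,0,0,0],[0.5,-42,0,1,0,0,0]]]'; python3 -m creep '[[[0.5,-8,0,0,0,0,0],[0.5,-16,0,0,0,0,0],[0.5,-24,0,0,0,0,0],[0.5,-32,0,0,0,0,0],[0.5,-40,0,0,0,0,0]]]';python3 -m creep '[[[0.5,-8,0,0,0,0,0],[0.5,-14,0,0,0,0,0],[0.5,-20,0,0,0,0,0],[0.5,-25,0,0,0,0,0],[0.5,-25,0,0,0,0,0]]]'; python3 - <<'E'
from h import *
go((.536,.119,.118),130.6)
im=ctrl.get_image("side");cv2.imwrite("pics/s3.png",cv2.resize(im[130:330,190:430,::-1],(720,600),interpolation=cv2.INTER_CUBIC))
E
```

```text
time: 2.55
position: [0.5642, 0.0845, 0.1177]
tool_rot: [-1.313, -2.854, -0.001]
ft_force: [-1.6, 1.5, 1.8]
grip_width: 0.501
time: 3.05
position: [0.5904, 0.054, 0.1176]
tool_rot: [-1.312, -2.854, -0.0]
ft_force: [-1.0, 1.1, 1.7]
grip_width: 0.497
time: 3.55
position: [0.6068, 0.0343, 0.1175]
tool_rot: [1.313, 2.853, -0.001]
ft_force: [0.7, 0.8, -0.3]
grip_width: 0.499
pos [0.6068 0.0343 0.1175] t 3.55 F [ 0.7204  0.753  -0.2634] w 0.498673821493231 
 -> [110.4   1.3  -0.6] [-0.0001  0.0011 -0.0006]
```

View pics/s3.png

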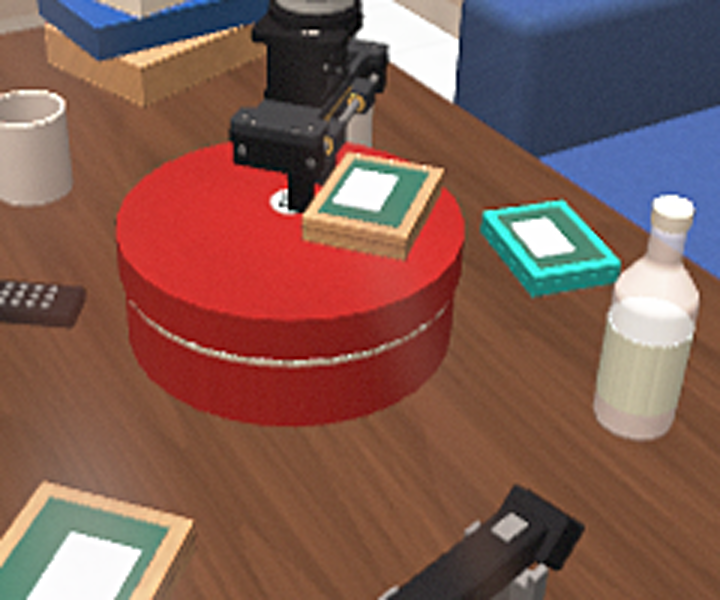

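The sticker now shows at (290,202), partly behind the finger and still close to the puzzle. I'll push further.

```bash
python3 - <<'E'
from h import *
s=ray("side",(286.7,197.3),.11)[0];u=np.array([.651,-.759])
print(s, "ahead of TCP along push", (s[:2]-[.6068,.0343])@u)
E
```

```text
[0.5916 0.0442 0.11  ] ahead of TCP along push -0.01741115204513864
```

```bash
python3 -m creep '[[[0.5,-5,0,0,0,0,0],[0.5,-10,0,0,0,0,0],[0.5,-14,0,0,0,0,0],[0.5,-14,0,0,0,0,0]]]'; python3 -m creep '[[[0.5,10,0,0,0,0,0],[0.5,20,0,-10,0,0,0],[0.5,20,0,-60,0,0,0],[0.5,20,0,-110,0,0,0],[0.5,20,0,-130,0,0,0]]]'; python3 -c "
from h import *
go((.47,-.1,.25),20)"
```

```text
time: 4.0
position: [0.6158, 0.0239, 0.1176]
tool_rot: [1.313, 2.853, -0.001]
ft_force: [-0.1, -0.8, 0.0]
grip_width: 0.496
time: 4.5
position: [0.6039, 0.0412, 0.2541]
tool_rot: [1.308, 2.849, 0.008]
ft_force: [0.2, -0.0, 0.0]
grip_width: 0.496
pos [0.6039 0.0412 0.2541] t 4.5 F [ 0.1911 -0.0086  0.0311] w 0.4956139771478624 
 -> [ -19.8 -193.6    2.7] [ 0.0088 -0.0049  1.932 ]
```

```bash
python3 - <<'E'
from h import *
f=lambda p,z:ray("top",np.array(p,float)/5+[360,185],z)[:,:2]
F=f([(92,170),(215,130),(277,300),(150,338)],.008)
print("foot",F,F.mean(0)); print("len",[np.linalg.norm(F[i]-F[i-1]) for i in range(4)])
for a,b in((3,0),(2,1)): d=F[b]-F[a];print("yaw",np.degrees(np.arctan2(d[1],d[0])))
S=f([(238,312),(188,157),(163,105)],.075);d=S[1]-S[0];print("scan",S,np.degrees(np.arctan2(d[1],d[0])))
im=ctrl.get_image("top");np.save("pics/top1.npy",im)
a=cv2.resize(im[120:260,220:440,::-1],(786,500),interpolation=cv2.INTER_CUBIC);cv2.imwrite("pics/t4.png",a)
E
```

```text
foot [[ 0.5471 -0.2839]
 [ 0.5724 -0.3682]
 [ 0.4571 -0.4006]
 [ 0.4338 -0.315 ]] [ 0.5026 -0.3419]
len [np.float64(0.11747267306866639), np.float64(0.08800724445729481), np.float64(0.11979726466340182), np.float64(0.08869197856839266)]
yaw 15.362496636363801
yaw 15.702325826357429
scan [[ 0.4448 -0.3536]
 [ 0.5441 -0.3294]
 [ 0.5781 -0.3159]] 13.692081458790195
```

View pics/t4.png

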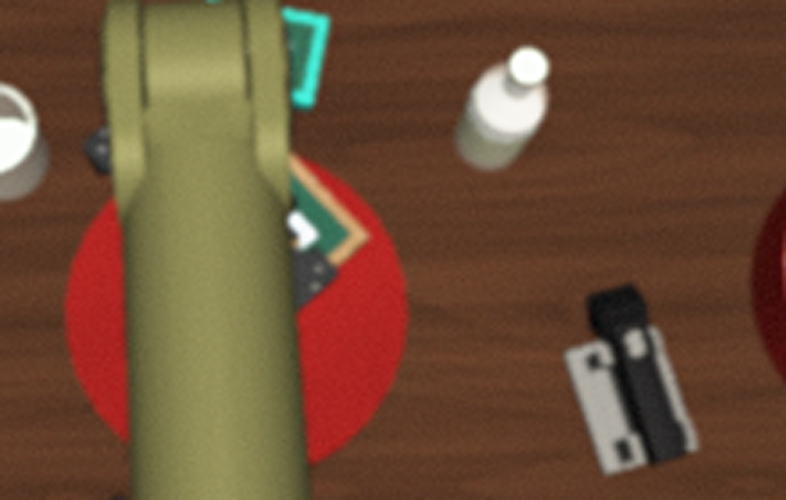

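```bash
python3 - <<'E'
from h import *
g=lambda p,z:ray("side",np.array(p,float)/4.25+[300,280],z)[:,:2]
c=np.array([.5026,-.3419]);A=np.radians(15.5);M=np.array([[np.cos(A),np.sin(A)],[-np.sin(A),np.cos(A)]])
loc=lambda P:((P-c)@M.T*1000).round(1)
print("foot side cam",loc(g([(384,283),(535,408),(697,250)]-np.array([360,0]),.008)))
print("rear top corners / label (side)",loc(g([(70,218),(128,252),(255,108)],.075)))
f=lambda p,z:ray("top",np.array(p,float)/5+[360,185],z)[:,:2]
print("rear,label,head top",loc(f([(238,312),(188,157),(163,105)],.075)))
n=lambda p:ray("top",np.array(p,float)/3.573+[220,120],.075)[:,:2]
print("t4: rear, label, edges mid",loc(n([(667,455),(636,344),(640,400)])))
go((.47,-.15,.27),15)
E
```

```text
foot side cam [[-59.4  40.5]
 [-59.7 -47.8]
 [ 59.4 -47.2]]
rear top corners / label (side) [[-61.6  14.4]
 [-57.4 -14.3]
 [ 46.5  -1.5]]
rear,label,head top [[-58.8   4.2]
 [ 43.3   1. ]
 [ 79.8   4.9]]
t4: rear, label, edges mid [[-57.8   6.9]
 [ 43.3  -0.4]
 [ -5.1  13.1]]
pos [0.6048 0.0413 0.256 ] t 4.55 F [ 0.6368 -0.1919  2.6009] w 0.5024487851436779 
 -> [ -57.2 -226.8  -16.1] [ 0.0117 -0.0072  2.0192]
```

```bash
python3 - <<'E'
from h import *
print(ctrl.get_state()["joint_positions"])
go((.5109,-.3381,.27),15.5)
go((.5109,-.3381,.27),195.5)
E
```

```text
[-0.4778  0.211   0.4323  1.5422 -0.0915  1.3966  0.6712]
pos [0.6048 0.0413 0.256 ] t 4.55 F [ 0.6368 -0.1919  2.6009] w 0.5024487851436779 
 -> [-226.5 -318.4  -16.1] [ 0.0117 -0.0071  2.0105]
pos [0.6048 0.0413 0.256 ] t 4.55 F [ 0.6368 -0.1919  2.6009] w 0.5024487851436779 
 -> [-226.5 -318.4  -16.1] [ 0.0063  0.0104 -1.1311]
```

```bash
python3 -m creep '[[[1,-226,-318,-16,0,0,2.01],[1,-226,-318,-16,0,0,2.01],[1,-226,-318,-16,0,0,2.01],[1,-226,-318,-16,0,0,2.01],[1,-226,-318,-16,0,0,2.01]]]'; python3 -c "
from h import *
go((.5109,-.3381,.2),15.5)"
```

```text
time: 5.05
position: [0.5411, -0.2029, 0.2586]
tool_rot: [2.271, 2.17, 0.003]
ft_force: [2.2, 0.5, 0.5]
grip_width: 0.869
pos [ 0.5411 -0.2029  0.2586] t 5.05 F [2.187  0.5065 0.4977] w 0.8689718481676246 
 -> [-136.5  -24.1   58.4] [ 0.0004 -0.0018  1.2547]
```

```bash
python3 -m creep '[[[1,-136,-24,50,0,0,1.255],[1,-136,-24,50,0,0,1.255],[1,-136,-24,50,0,0,1.255],[1,-136,-24,50,0,0,1.255],[1,-136,-24,50,0,0,1.255]]]'; python3 -c "
from h import *
go((.5109,-.3381,.2),15.5)"
```

```text
time: 5.55
position: [0.5111, -0.338, 0.2075]
tool_rot: [-2.91, -1.18, 0.001]
ft_force: [0.9, 1.5, 0.5]
grip_width: 1.0
pos [ 0.5111 -0.338   0.2075] t 5.55 F [0.9437 1.5188 0.4795] w 0.999884940977043 
 -> [-0.2 -0.   7.5] [-0.0012  0.0003  0.4998]
```

Next I'll turn the rest of the way and come down to z=0.10. The handle top is at 0.075. I'll also look at the sticker, now that the arm is clear of it.

```bash
python3 -m creep '[[[1,0,0,40,0,0,0.5],[1,0,0,80,0,0,0.5],[1,0,0,100,0,0,0.5],[1,0,0,100,0,0,0.5],[1,0,0,100,0,0,0.5]]]'; python3 - <<'E'
from h import *
go((.5109,-.3381,.041),15.5)
t=ctrl.get_image("top");np.save("pics/top2.npy",t);s=ctrl.get_image("side");np.save("pics/side2.npy",s)
o=np.zeros((480,800,3),np.uint8)
o[:,:396]=cv2.resize(t[140:260,228:327,::-1],(396,480),interpolation=cv2.INTER_CUBIC)
o[:,404:]=cv2.resize(s[250:394,290:409,::-1],(396,480),interpolation=cv2.INTER_CUBIC)
cv2.imwrite("pics/p6.png",o)
E
```

```text
time: 6.05
position: [0.5124, -0.3356, 0.1072]
tool_rot: [-3.109, -0.44, 0.002]
ft_force: [-0.6, -0.8, 0.4]
grip_width: 0.999
pos [ 0.5124 -0.3356  0.1072] t 6.05 F [-0.6115 -0.7791  0.442 ] w 0.9992604609797959 
 -> [-2.1  2.1 66.2] [-0.0016  0.0008  0.0105]
```

View pics/p6.png

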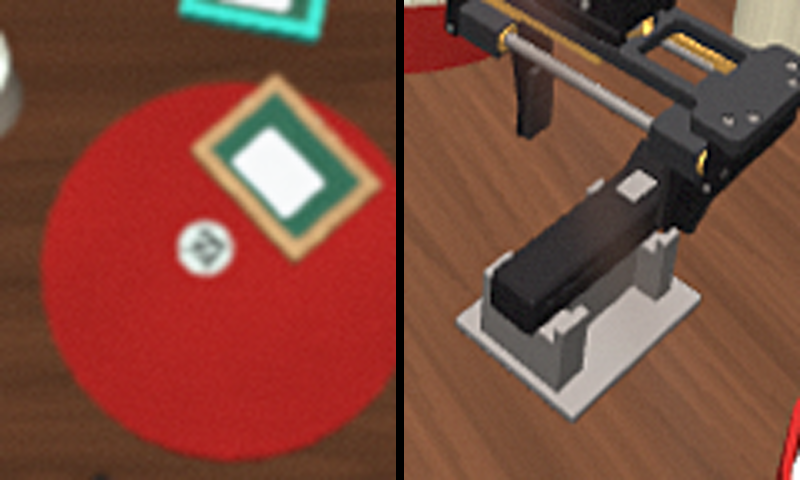

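```bash
python3 - <<'E'
from h import *
s=ctrl.get_state();Rm=R.from_rotvec(s["tool_rot"]).as_matrix()
for d in(-.047,.047): print("tip in panel",(proj("side",s["position"]+Rm[:,1]*d)-[290,250])*3.33+[404,0])
u,lab=np.array([.651,-.759]),None
for n,f,seed,(x0,x1,y0,y1) in(("top","pics/top2.npy",(228+205/4,140+249/4),(265,300,190,215)),("side","pics/side2.npy",None,(262,310,180,215))):
    im=np.load(f).astype(int)
    if seed is None: seed=proj("side",[0.5916,.0442,.11])[0]
    sub=(im[...,1]>70)  # not red
    m=blob(sub,(int(seed[0]+.5),int(seed[1]+.5)));c=max(cv2.findContours(m,0,1)[0],key=cv2.contourArea)
    e=cv2.fitEllipse(c);print(n,e,"sticker",ray(n,e[0],.11))
im=np.load("pics/top2.npy");P=ray("top",np.array([(275,74),(382,185),(297,261),(192,149)])/4+[228,140],.134)[:,:2];print("puzzle",P,P.mean(0))
E
```

```text
tip in panel [[534.0837 127.3775]]
tip in panel [[669.6492 215.8526]]
top ((278.916259765625, 201.6099090576172), (14.373932838439941, 14.588644027709961), 70.41851043701172) sticker [[0.594  0.0473 0.11  ]]
side ((296.836669921875, 220.74197387695312), (456.72271728515625, 631.7673950195312), 78.28569793701172) sticker [[ 0.56   -0.0638  0.11  ]]
puzzle [[ 0.7254 -0.0116]
 [ 0.6343 -0.0917]
 [ 0.5761 -0.0244]
 [ 0.6665  0.0544]] [ 0.6506 -0.0183]
```

```bash
python3 -m creep '[[[1,-2,2,20,0,0,0.01],[1,-2,2,40,0,0,0.01],[1,-2,2,58,0,0,0.01],[1,-2,2,66,0,0,0.01],[1,-2,2,66,0,0,0.01]]]'; python3 - <<'E'
from h import *
go((.5109,-.3381,.041),15.5)
im=np.load("pics/side2.npy").astype(int)
m=blob(im.min(2)>110,tuple(int(v) for v in proj("side",[0.602,.0493,.11])[0]),5);print(m.sum())
c=max(cv2.findContours(m,0,1)[0],key=cv2.contourArea);e=cv2.fitEllipse(c);print(e,ray("side",e[0],.11))
im=ctrl.get_image("side");cv2.imwrite("pics/p7.png",cv2.resize(im[250:400,290:440,::-1],(600,600),interpolation=cv2.INTER_CUBIC))
E
```

```text
time: 6.65
position: [0.5106, -0.3391, 0.0409]
tool_rot: [-3.112, -0.423, 0.002]
ft_force: [0.7, 0.1, 0.3]
grip_width: 1.003
pos [ 0.5106 -0.3391  0.0409] t 6.65 F [0.7467 0.1316 0.2818] w 1.0033743312286592 
 -> [ 0.5 -0.9 -0.1] [-0.0014  0.0012 -0.0002]
1374
((307.1949462890625, 184.71978759765625), (45.721675872802734, 61.659202575683594), 127.62296295166016) [[0.6748 0.0771 0.11  ]]
```

View pics/p7.png

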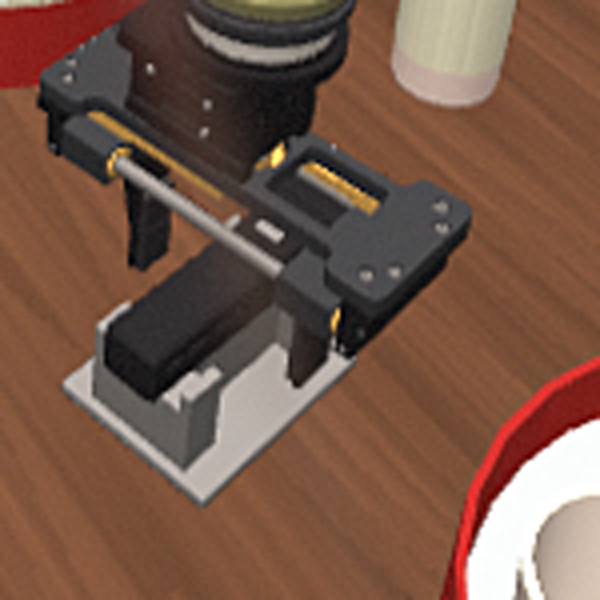

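The fingers straddle the handle between the saddles: tips at (145,265) and (300,380). Closing.

```bash
python3 -m creep '[[[0.5,0,0,0,0,0,0],[0.4,0,0,0,0,0,0],[0.3,0,0,0,0,0,0],[0.2,0,0,0,0,0,0],[0.2,0,0,0,0,0,0]]]' 25;  python3 -m creep '[[[0.2,0,0,0,0,0,0],[0.2,0,0,0,0,0,0],[0.2,0,0,0,0,0,0]]]'; python3 -m creep '[[[0.2,0,0,-5,0,0,0],[0.2,0,0,-15,0,0,0],[0.2,0,0,-35,0,0,0],[0.2,0,0,-65,0,0,0],[0.2,0,0,-95,0,0,0]]]'; python3 -m creep '[[[0.2,0,0,-40,0,0,0],[0.2,0,0,-70,0,0,0],[0.2,0,0,-70,0,0,0]]]'; python3 - <<'E'
from h import *
go((.5109,-.3381,.2),15.5)
t=ctrl.get_image("top");s=ctrl.get_image("side");np.save("pics/top3.npy",t);np.save("pics/side3.npy",s)
cv2.imwrite("pics/p8.png",cv2.resize(s[190:390,260:460,::-1],(600,600),interpolation=cv2.INTER_CUBIC))
E
```

```text
time: 7.2
position: [0.5112, -0.3397, 0.042]
tool_rot: [3.113, 0.423, 0.001]
ft_force: [0.7, 0.5, 0.2]
grip_width: 0.634
time: 7.5
position: [0.5111, -0.3397, 0.0418]
tool_rot: [-3.113, -0.422, -0.0]
ft_force: [-1.1, 0.8, 1.0]
grip_width: 0.365
time: 8.0
position: [0.5107, -0.3397, 0.1382]
tool_rot: [-3.113, -0.422, 0.001]
ft_force: [0.4, 0.1, -1.4]
grip_width: 0.37
time: 8.3
position: [0.513, -0.342, 0.2124]
tool_rot: [3.108, 0.421, 0.012]
ft_force: [-0.1, -0.3, -1.4]
grip_width: 0.366
pos [ 0.513  -0.342   0.2124] t 8.3 F [-0.0509 -0.2898 -1.3902] w 0.366401212741403 
 -> [-1.  -4.3 12.4] [ 0.0058 -0.0068 -0.0012]
```

View pics/p8.png

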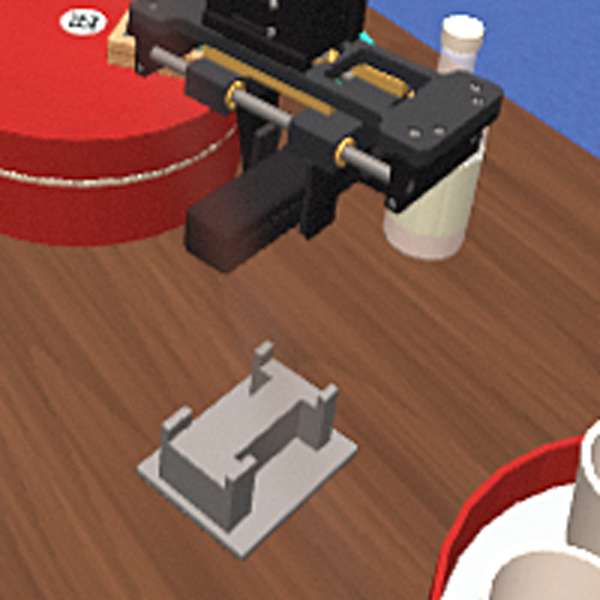

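```bash
python3 - <<'E'
from h import *
g=lambda p,z:ray("side",np.array(p,float)/3+[260,190],z)[:,:3]
st=ctrl.get_state();Rm=R.from_rotvec(st["tool_rot"]);p=st["position"]
for nm,q,z in(("bot right",(225,272),.2156),("bot left",(187,248),.2156),("top left",(187,209),.2456),("top right",(225,238),.2456)):
    print(nm,(Rm.inv().apply(g(q,z)-p)*1000).round(1))
print("sticker side",g((82,21),.11))
print("cradle orgin check: saddles seen")
go((.473,-.0226,.23),30)
E
```

```text
bot right [[-68.9  14.9  -8.1]]
bot left [[-69.2 -11.4  -8.1]]
top left [[-72.9 -10.2 -38.1]]
top right [[-76.2  18.4 -38.1]]
sticker side [[0.5938 0.0448 0.11  ]]
cradle orgin check: saddles seen
pos [ 0.5111 -0.3399  0.2076] t 8.4 F [ 0.6579  0.2295 -2.5086] w 0.37011211816046763 
 -> [  47.8 -315.9  -22.5] [ 0.0006 -0.0013 -0.2539]
```

```bash
python3 -m creep '[[[0.2,5,-35,-10,0,0,-0.03],[0.2,11,-75,-22,0,0,-0.08],[0.2,18,-120,-22,0,0,-0.13],[0.2,25,-165,-22,0,0,-0.18],[0.2,32,-210,-22,0,0,-0.22]]]'; python3 -m creep '[[[0.2,10,-40,0,0,0,-0.03],[0.2,14,-75,0,0,0,-0.03],[0.2,16,-95,0,0,0,-0.03],[0.2,16,-105,0,0,0,-0.03],[0.2,16,-106,0,0,0,-0.03]]]'; python3 -c "
from h import *
go((.473,-.024,.169),30)"
```

```text
time: 8.9
position: [0.4844, -0.1266, 0.2273]
tool_rot: [-3.046, -0.765, 0.003]
ft_force: [0.7, 0.4, -1.8]
grip_width: 0.364
time: 9.4
position: [0.4492, -0.027, 0.2278]
tool_rot: [-3.035, -0.81, 0.003]
ft_force: [0.6, 0.0, -1.3]
grip_width: 0.368
pos [ 0.4492 -0.027   0.2278] t 9.4 F [ 0.6115  0.0237 -1.2775] w 0.3684779600667457 
 -> [22.2  9.3 58.8] [-0.0007  0.0016 -0.0018]
```

```bash
python3 -m creep '[[[0.2,10,4,10,0,0,0],[0.2,22,9,30,0,0,0],[0.2,22,9,50,0,0,0],[0.2,22,9,59,0,0,0],[0.2,22,9,59,0,0,0]]]'; python3 - <<'E'
from h import *
go((.473,-.024,.169),30)
t=ctrl.get_image("top");s=ctrl.get_image("side")
o=np.zeros((500,800,3),np.uint8)
o[:,:400]=cv2.resize(t[140:265,230:330,::-1],(400,500),interpolation=cv2.INTER_CUBIC)
o[:,400:]=cv2.resize(s[150:275,250:350,::-1],(400,500),interpolation=cv2.INTER_CUBIC)
cv2.imwrite("pics/p9.png",o)
E
```

```text
time: 9.9
position: [0.4727, -0.0261, 0.1683]
tool_rot: [3.036, 0.804, -0.006]
ft_force: [1.1, 1.3, -0.7]
grip_width: 0.369
pos [ 0.4727 -0.0261  0.1683] t 9.9 F [ 1.0518  1.271  -0.7441] w 0.36897784237395836 
 -> [ 1.3 -1.6 -0.7] [-0.0003  0.0036 -0.006 ]
```

View pics/p9.png

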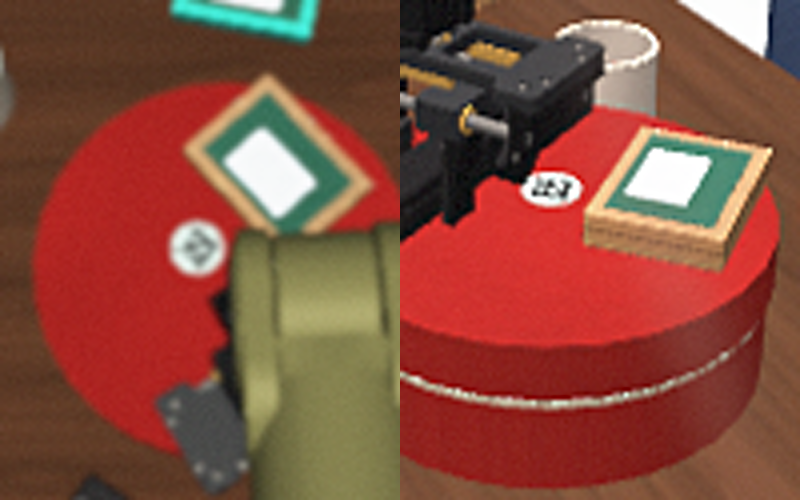

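```bash
cat > fit.py <<'E'
from h import *
from scipy.optimize import minimize
import itertools
def fit(im,tcp,rot):
    Rm=R.from_rotvec(rot)
    def box(x0,x1,y,z0,z1,p,dx,dz=0.,yaw=0.):
        # scanner frame at grip: x tool x, y=-tool y, z=-tool z ; pitch p about y (nose up +)
        c=np.array(list(itertools.product((x0,x1),(-y,y),(z0,z1))),float)-[5,0,15]
        c=R.from_euler("zy",[yaw,-p],degrees=True).apply(c)+[dx,0,dz]
        w=Rm.apply(np.c_[c[:,0],-c[:,1],-c[:,2]-18.7]/1000)+tcp
        return proj("side",w)
    S=4; x0,y0=100,100
    big=cv2.resize(im,None,fx=S,fy=S,interpolation=cv2.INTER_LINEAR).astype(int).max(2)
    def mask(q):
        m=np.zeros(big.shape,np.uint8);cv2.fillConvexPoly(m,cv2.convexHull(np.round((q+.5)*S-.5).astype(np.int32)),1);return m
    reg=mask(box(-90,-30,34,-14,44,0,0))>0
    th,_=cv2.threshold(big[reg].astype(np.uint8),0,1,cv2.THRESH_OTSU)
    dark=big<th
    best=[]
    for p in np.arange(-14,15,2):
        r=[( (mask(box(-65,-10,16,0,30,p,dx,dz,yaw))[reg]!=dark[reg]).mean(),dx,dz,yaw) for dx in(-6,-3,0,3,6) for dz in(-3,0,3) for yaw in(-3,0,3)]
        best.append((p,)+min(r))
    print("th",th,reg.sum())
    for b in best: print(np.round(b,4))
E
python3 - <<'E'
from fit import *
st=ctrl.get_state()
fit(np.load("pics/side3.npy"),np.array([.5111,-.3399,.2085]),[3.112,.422,0])
E
```

```text
th 94.0 42993
[-14.       0.0626  -6.      -3.       3.    ]
[-12.       0.0491  -3.      -3.       3.    ]
[-10.       0.0414  -3.      -3.       3.    ]
[-8.      0.0379 -3.     -3.      3.    ]
[-6.      0.0358  0.     -3.      3.    ]
[-4.      0.0337  3.     -3.      0.    ]
[-2.     0.031  3.    -3.     0.   ]
[ 0.      0.0296  6.     -3.     -3.    ]
[ 2.    0.03  6.   -3.   -3.  ]
[ 4.      0.0294  6.      0.     -3.    ]
[ 6.      0.0304  6.      0.     -3.    ]
[ 8.      0.0278  6.      3.     -3.    ]
[10.      0.0297  6.      3.     -3.    ]
[12.      0.0365  6.      3.     -3.    ]
[14.      0.0482  6.      3.     -3.    ]
```

```bash
sed -i 's/for dx in(-6,-3,0,3,6) for dz in(-3,0,3) for yaw in(-3,0,3)/for dx in(-6,-4,-2,0,2,4,6) for dz in(-1,0,1) for yaw in(0,)/' fit.py; python3 -m creep '[[[0.2,1,-2,-1,0,0,-0.006],[0.2,1,-2,-1,0,0,-0.006]]]'; python3 - <<'E'
from fit import *
im=ctrl.get_image("side");st=ctrl.get_state();go((.473,-.024,.169),30)
fit(im,st["position"],st["tool_rot"])
Rm=R.from_rotvec(st["tool_rot"])
# overlay of level model: handle+head axis
f=lambda P:proj("side",Rm.apply(np.c_[P[:,0]-5,-P[:,1],-P[:,2]+15-18.7]/1000)+st["position"])
S=5;o=None
c0=f(np.array([[0,0,15.]]))[0];x,y=int(c0[0])-60,int(c0[1])-50
o=cv2.resize(im[y:y+110,x:x+150,::-1],None,fx=S,fy=S,interpolation=cv2.INTER_CUBIC).copy()
o=np.clip(o.astype(float)*1.6,0,255).astype(np.uint8)
L=[((-65,-16,0),(65,-16,0)),((-65,-16,30),(65,-16,30)),((-65,16,30),(65,16,30)),((-65,-16,0),(-65,-16,30)),((-65,-16,30),(-65,16,30)),((-65,-16,0),(-65,16,0)),((-65,16,0),(-65,16,30)),((88,0,-5),(88+56.6,0,-61.6))]
for a,b in L:
    q=((f(np.array([a,b],float))-[x,y]+.5)*S).astype(int);cv2.line(o,tuple(map(int,q[0])),tuple(map(int,q[1])),(0,255,255),1)
cv2.imwrite("pics/p11.png",o)
E
```

```text
time: 10.2
position: [0.4743, -0.022, 0.1718]
tool_rot: [-3.033, -0.817, -0.003]
ft_force: [0.4, 0.0, -1.3]
grip_width: 0.369
pos [ 0.4742 -0.0221  0.1717] t 10.25 F [ 0.0321 -0.436  -2.1267] w 0.36835745008893495 
 -> [-2.   1.1  2.7] [ 0.0002 -0.0018  0.0027]
th 104.0 22715
[-14.      0.119   0.     -1.      0.   ]
[-12.       0.1019  -2.      -1.       0.    ]
[-10.       0.0844   0.      -1.       0.    ]
[-8.      0.0667  0.     -1.      0.    ]
[-6.      0.0522  2.     -1.      0.    ]
[-4.      0.0439  2.     -1.      0.    ]
[-2.      0.0389  2.     -1.      0.    ]
[0.     0.0373 2.     0.     0.    ]
[2.     0.0369 4.     1.     0.    ]
[4.     0.0421 6.     1.     0.    ]
[6.     0.0539 6.     1.     0.    ]
[8.     0.0712 4.     1.     0.    ]
[10.      0.0867  6.      1.      0.    ]
[12.      0.1047  6.      1.      0.    ]
[14.      0.1217  6.      1.      0.    ]
```

View pics/p11.png

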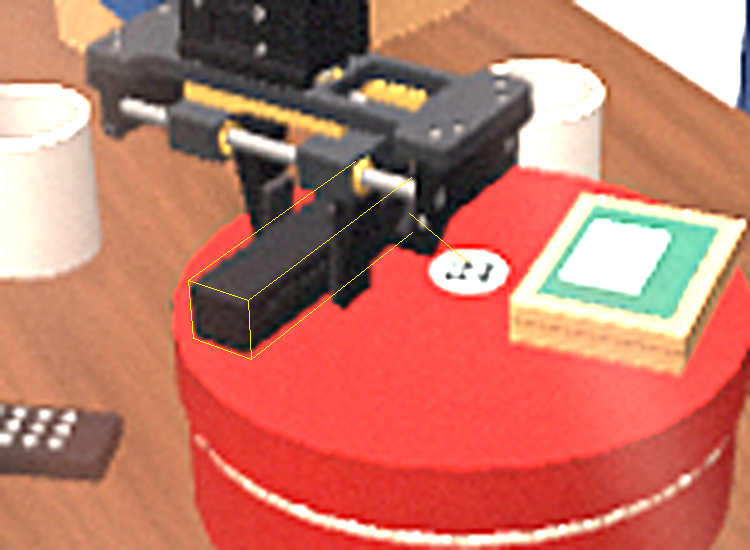

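The scanner hangs level in the grip: the outline fits the handle at (190–250, 280–360). The line of sight ends about at the sticker's middle (468,268), with the puzzle well clear. I'll trim the pose, then hold.

```bash
python3 -m creep '[[[0.2,-1,1,2,0,0,0],[0.2,-2,1,2,0,0,0],[0.2,-2,1,2,0,0,0],[0.2,-2,1,2,0,0,0],[0.2,-2,1,2,0,0,0]]]'; python3 -c "
from h import *
go((.472,-.025,.169),30)"; python3 -m creep '[[[0.2,0,0,0,0,0,0],[0.2,0,0,0,0,0,0],[0.2,0,0,0,0,0,0],[0.2,0,0,0,0,0,0],[0.2,0,0,0,0,0,0]]]';python3 -c "
from h import *
go((.472,-.025,.169),30)"
```

```text
time: 10.75
position: [0.4724, -0.0242, 0.1688]
tool_rot: [-3.034, -0.816, -0.0]
ft_force: [0.2, 0.1, -2.0]
grip_width: 0.368
pos [ 0.4724 -0.0242  0.1688] t 10.75 F [ 0.16    0.1047 -2.0334] w 0.3681990728860263 
 -> [-0.8  0.5 -0.2] [-0.     -0.0002  0.0022]
time: 11.25
position: [0.4724, -0.0242, 0.1688]
tool_rot: [3.034, 0.816, 0.0]
ft_force: [-0.1, 0.6, -0.4]
grip_width: 0.367
pos [ 0.4724 -0.0242  0.1688] t 11.25 F [-0.0514  0.5875 -0.4008] w 0.36727901732821444 
 -> [-0.8  0.4 -0.2] [ 0.0001 -0.0001  0.0022]
```

```bash
python3 -m creep '[[[0.2,0,0,0,0,0,0],[0.2,0,0,0,0,0,0],[0.2,0,0,0,0,0,0],[0.2,0,0,0,0,0,0],[0.2,0,0,0,0,0,0]]]'; python3 -m creep '[[[0.2,0,0,0,0,0,0],[0.2,0,0,0,0,0,0],[0.2,0,0,0,0,0,0],[0.2,0,0,0,0,0,0],[0.2,0,0,0,0,0,0]]]'; python3 -m creep '[[[0.2,0,0,0,0,0,0],[0.2,0,0,0,0,0,0],[0.2,0,0,0,0,0,0],[0.2,0,0,0,0,0,0],[0.2,0,0,0,0,0,0]]]'; python3 -m creep '[[[0.2,0,0,0,0,0,0],[0.2,0,0,0,0,0,0],[0.2,0,0,0,0,0,0],[0.2,0,0,0,0,0,0],[0.2,0,0,0,0,0,0]]]'; python3 -m creep '[[[0.2,0,0,0,0,0,0],[0.2,0,0,0,0,0,0],[0.2,0,0,0,0,0,0],[0.2,0,0,0,0,0,0],[0.2,0,0,0,0,0,0]]]' | head -2; python3 -m creep '[[[0.2,0,0,-15,0,0,0],[0.2,0,0,-35,0,0,0],[0.2,0,0,-55,0,0,0],[0.2,0,0,-60,0,0,0]]]'; python3 -c "
from h import *
go((.5095,-.3400,.22),15.5)"
```

```text
time: 11.75
position: [0.4724, -0.0242, 0.1688]
tool_rot: [-3.034, -0.816, -0.0]
ft_force: [0.4, -0.5, -1.3]
grip_width: 0.364
time: 12.25
position: [0.4724, -0.0242, 0.1688]
tool_rot: [-3.034, -0.816, -0.0]
ft_force: [-0.1, -0.7, -0.4]
grip_width: 0.367
time: 12.75
position: [0.4724, -0.0242, 0.1688]
tool_rot: [3.034, 0.816, 0.0]
ft_force: [0.1, 0.1, -1.0]
grip_width: 0.363
time: 13.25
position: [0.4724, -0.0242, 0.1688]
tool_rot: [-3.034, -0.816, -0.0]
ft_force: [0.1, -0.6, -1.7]
grip_width: 0.364
time: 13.75
position: [0.4724, -0.0242, 0.1688]
time: 14.15
position: [0.4737, -0.0242, 0.2308]
tool_rot: [3.034, 0.816, 0.006]
ft_force: [-0.2, -0.4, -1.5]
grip_width: 0.367
pos [ 0.4737 -0.0242  0.2308] t 14.15 F [-0.1648 -0.4228 -1.4701] w 0.3669765095775495 
 -> [-127.6  291.1   10.7] [ 0.0006 -0.0038  0.2553]
```

```bash
python3 -m creep '[[[0.2,-15,35,0,0,0,0.03],[0.2,-33,75,0,0,0,0.08],[0.2,-52,120,0,0,0,0.13],[0.2,-72,165,0,0,0,0.18],[0.2,-92,210,0,0,0,0.23]]]'; python3 -c "
from h import *
go((.5111,-.3397,.2),15.5)"
```

```text
time: 14.65
position: [0.4982, -0.2535, 0.2285]
tool_rot: [-3.107, -0.462, -0.001]
ft_force: [0.6, 0.6, -1.7]
grip_width: 0.37
pos [ 0.4982 -0.2535  0.2285] t 14.65 F [ 0.5835  0.5954 -1.7191] w 0.3697718600828893 
 -> [-12.7  86.3  28.4] [-0.0003 -0.0009  0.0245]
```

```bash
python3 -m creep '[[[0.2,-6,35,0,0,0,0.02],[0.2,-10,65,5,0,0,0.025],[0.2,-12,82,15,0,0,0.025],[0.2,-13,86,28,0,0,0.025],[0.2,-13,86,28,0,0,0.025]]]'; python3 -m creep '[[[0.2,0,0,30,0,0,0],[0.2,0,0,60,0,0,0],[0.2,0,0,85,0,0,0],[0.2,0,0,100,0,0,0],[0.2,0,0,100,0,0,0]]]'; python3 -c "
from h import *
go((.5111,-.3397,.042),15.5)"
```

```text
time: 15.15
position: [0.5093, -0.3374, 0.1979]
tool_rot: [-3.111, -0.422, 0.007]
ft_force: [-0.3, -0.2, -1.4]
grip_width: 0.365
time: 15.65
position: [0.5102, -0.3357, 0.0989]
tool_rot: [-3.109, -0.426, 0.004]
ft_force: [-0.8, 0.0, -2.0]
grip_width: 0.365
pos [ 0.5102 -0.3357  0.0989] t 15.65 F [-0.797   0.0155 -2.0213] w 0.36504261757654505 
 -> [-0.1  4.3 56.9] [-0.0033  0.0023  0.002 ]
```

```bash
python3 -m creep '[[[0.2,0,3,10,0,0,0],[0.2,0,4,20,0,0,0],[0.2,0,4,25,0,0,0],[0.2,0,4,25,0,0,0],[0.2,0,4,25,0,0,0]]]'; python3 -c "
from h import *
go((.5111,-.3397,.042),15.5)"
```

```text
time: 16.15
position: [0.5121, -0.3421, 0.076]
tool_rot: [3.113, 0.424, 0.0]
ft_force: [0.6, -0.1, -1.4]
grip_width: 0.365
pos [ 0.5121 -0.3421  0.076 ] t 16.15 F [ 0.5654 -0.1016 -1.3607] w 0.3648127891088849 
 -> [-0.3 -2.6 34. ] [ 0.0002 -0.0003  0.0001]
```

```bash
python3 -m creep '[[[0.2,0,-2,8,0,0,0],[0.2,0,-2,16,0,0,0],[0.2,0,-2,22,0,0,0],[0.2,0,-2,27,0,0,0],[0.2,0,-2,30,0,0,0]]]'; python3 -m creep '[[[0.2,0,0,1,0,0,0],[0.2,0,0,2,0,0,0],[0.2,0,0,3,0,0,0],[0.2,0,0,3.5,0,0,0],[0.2,0,0,3.5,0,0,0]]]'; python3 -c "
from h import *
go((.5111,-.3397,.042),15.5)"
```

```text
time: 16.65
position: [0.5111, -0.3399, 0.045]
tool_rot: [-3.112, -0.424, 0.001]
ft_force: [-0.3, 0.1, -0.7]
grip_width: 0.364
time: 17.15
position: [0.5115, -0.34, 0.0424]
tool_rot: [3.113, 0.424, 0.0]
ft_force: [-0.8, 0.1, -2.2]
grip_width: 0.366
pos [ 0.5115 -0.34    0.0424] t 17.15 F [-0.8322  0.1253 -2.153 ] w 0.36601749795811916 
 -> [-0.3 -0.4  0.4] [ 0.0001 -0.0002  0.0003]
```

```bash
python3 -m creep '[[[0.2,0,0,0.5,0,0,0],[0.2,0,0,0.9,0,0,0],[0.2,0,0,0.9,0,0,0]]]'; python3 -m creep '[[[0.4,0,0,0,0,0,0],[0.45,0,0,0,0,0,0],[0.5,0,0,0,0,0,0],[0.6,0,0,0,0,0,0],[0.8,0,0,0,0,0,0]]]'; python3 -m creep '[[[0.95,0,0,0,0,0,0],[0.95,0,0,0,0,0,0],[0.95,0,0,0,0,0,0],[0.95,0,0,0,0,0,0]]]';  python3 -m creep '[[[0.95,0,0,-10,0,0,0],[0.95,0,0,-30,0,0,0],[0.95,0,0,-60,0,0,0],[0.95,0,0,-100,0,0,0],[0.95,0,0,-140,0,0,0]]]'
```

```text
time: 17.45
position: [0.5115, -0.3401, 0.0418]
tool_rot: [-3.113, -0.424, -0.001]
ft_force: [-0.5, 0.3, 1.2]
grip_width: 0.367
time: 17.95
position: [0.5114, -0.34, 0.0414]
tool_rot: [3.113, 0.424, 0.0]
ft_force: [0.3, -0.7, 0.1]
grip_width: 0.599
time: 18.35
position: [0.5114, -0.34, 0.0414]
tool_rot: [-3.113, -0.424, -0.0]
ft_force: [0.2, 0.6, 0.7]
grip_width: 0.917
time: 18.85
position: [0.511, -0.34, 0.1833]
tool_rot: [-3.113, -0.423, 0.0]
ft_force: [0.6, -0.8, -0.4]
grip_width: 0.949
```

Next, back off towards the robot (clear of everything) and take the last look.

```bash
python3 -m creep '[[[0.95,0,0,-50,0,0,0],[0.95,-20,-40,-80,0,0,0],[0.95,-20,-80,-80,0,0,0],[0.95,-20,-110,-80,0,0,0],[0.95,-20,-110,-80,0,0,0]]]'; python3 - <<'E'
from h import *
t=ctrl.get_image("top");s=ctrl.get_image("side");np.save("pics/top9.npy",t);np.save("pics/side9.npy",s)
o=np.zeros((600,800,3),np.uint8)
o[:300,:400]=cv2.resize(s[250:394,260:452,::-1],(400,300),interpolation=cv2.INTER_CUBIC)
o[:300,400:]=cv2.resize(t[190:250,370:450,::-1],(400,300),interpolation=cv2.INTER_CUBIC)
o[300:,:400]=cv2.resize(s[:,:,::-1],(400,300),interpolation=cv2.INTER_AREA)
o[300:,400:]=cv2.resize(t[:,:,::-1],(400,300),interpolation=cv2.INTER_AREA)
cv2.imwrite("pics/p12.png",o)
E
```

```text
time: 19.35
position: [0.4629, -0.2351, 0.2621]
tool_rot: [-3.106, -0.433, -0.005]
ft_force: [0.4, 0.0, -0.4]
grip_width: 0.954
```

View pics/p12.png

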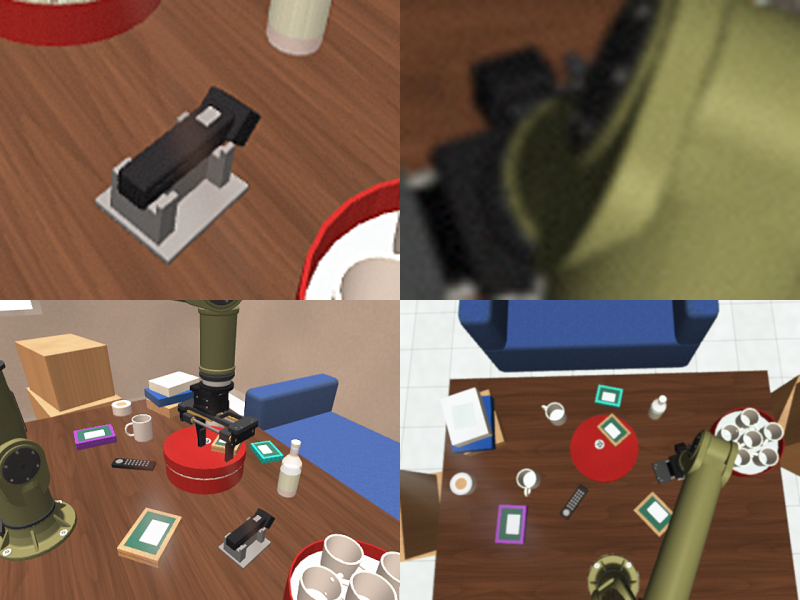

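The scanner lies in the cradle the same way round, with the head at (235,115) and the handle between the cheeks. The puzzle is flat on the lid, the sticker is clear, and the mugs, remote and bottle look unmoved. I'll do a numeric before/after check and then hand in.

```bash
python3 -m creep '[[[0.95,0,0,0,0,0,0],[0.95,0,0,0,0,0,0],[0.95,0,0,0,0,0,0]]]' | head -1; python3 - <<'E'
from h import *
a=np.load("pics/side0.npy");b=ctrl.get_image("side")
for n,(y0,y1,x0,x1) in dict(scanner=(285,360,310,390),bottle=(190,280,385,425),remote=(215,245,150,225),muga=(155,205,170,220)).items():
    A,B=[np.float32(cv2.cvtColor(i[y0:y1,x0:x1],cv2.COLOR_RGB2GRAY)) for i in(a,b)]
    print(n,"shift px",cv2.phaseCorrelate(A,B),"mean diff",np.abs(A-B).mean())
print(ctrl.get_state()["time"]); ctrl.close_job()
E
```

```text
time: 19.75
scanner shift px ((0.08300290635591523, 0.49769544846606095), 1.0381927038828531) mean diff 6.3033333
bottle shift px ((0.029037571238816895, -0.05210576414446422), 1.0019707115491232) mean diff 6.9627776
remote shift px ((0.4975781954080958, 0.014182771451499931), 0.999675627178616) mean diff 5.08
muga shift px ((0.007078353658812375, 0.05357162634420476), 1.006607271194458) mean diff 6.9784
19.8
the job is handed in; nothing more can be done
```

The job is done and handed in at 19.8 s of robot time, well under the 72 s limit.

- **Puzzle box:** I pushed it along its short side. It lies flat on the lid, and the sticker's centre is about 87 mm from the box's origin along its x (over 70 mm was needed).
- **Scan:** I held the scanner level with its window about 8 cm from the sticker, at 45 degrees. It stayed there for about 3 s with no measurable drift. I estimate the aim error at a few mm, because that depends on camera calibration and how the scanner sat in the grip.
- **Scanner back in the cradle:** It was laid back the same way round and released with about 1 N of contact force.

**Last checks**
- **Side camera, before and after:** The scanner and remote differ by 0.5 px or less (about 1 mm). The bottle and mug_a show no measurable shift.
- **mug_b:** I checked it only by eye, in the final overview picture.
- **Top camera:** The arm hid the cradle in the final top view, so the scanner's resting place was confirmed from the side view only.
- **Scanner tilt:** An early rough reading hinted the scanner was tilted in the grip. A later fit with the arm still showed it level to within a couple of degrees.
- **Sticker position:** One automatic reading from the side camera failed. I used the top camera and hand-picked side pixels instead, and those agreed to about 2.5 mm.

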